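# Gauge-test the thumb screws and reject the one that jams

### The arm

A 6-joint arm with a two-finger parallel gripper is mounted at the origin on a cart in front of the work surface, level with it; the furniture and walls round the work are solid. World frame = base frame: x ahead of the robot, y to its left, z up, the work surface at z = 0. Lengths are in mm, angles in rad, forces in N, time in s.
With the tool pointing down it reaches from about 300 to 775 mm from the base axis. Payload 14.6 kg.
Tool frame: the origin (TCP) lies at the very end of the fingers, on their centre line; the grasp point (between the pads) lies 19 mm behind it; z points along the fingers, y is the line along which they close (so a half turn about z gives the same grasp; the last joint's range is limited). The gripper opens to 94 mm and grips with 3 to 60 N. Pads are 16 mm wide; open, the fingers measure 119 mm over their backs; the gripper's body (75 mm by 177 mm) begins 78 mm behind the grasp point.
Start: joints at [-1.388, 0.3, 1.521, -0, 1.321, -0.067], TCP at [135.959, -532.921, 205.446] pointing down, gripper open.
Joint ranges: [-3.03, 3.03], [-0.79, 2.21], [0.23, 2.52], [-1.04, 4.18], [0, 3.07], [-2.55, 2.55]. Speed limits (rad/s): [2.22, 2.22, 2.57, 3.14, 3.14, 3.14].

### API

Orientations are given as [roll, pitch, yaw] about the fixed x, y, z axes, in that order (R = Rz(yaw) Ry(pitch) Rx(roll)).
In Python, from cell import manip, camera, get_calibration gives the robot as it stands. The module is installed in compiled form; this text tells all that it offers.
- The arm moves only by the tool jog_arm, never from a script. Its argument "plan" is one flat list of numbers, 6 for each row, row after row: the shift along the world's x, y, z in m, then the turn, a rotation vector about the world's x, y, z in degrees. A call has 1 to 20 rows; each row is the pose to reach, as a shift and turn from the pose commanded when the call began; what a row does not reach only later rows make up. A row lasts 1/10 s, in which the tool goes at most 50 mm and 8.59 degrees, less where a joint would pass 70% of its speed; a pose out of reach is approached as far as the arm can. A call with a gripper value outside its range is refused whole. "claw" is the finger opening in m, from 0 to 0.094, set as the call begins (left out, the last holds). The fingers move at their own pace and stop on an object; "force" is the grip in N (left out, the last holds). Time passes only in rows, so rows that repeat a pose let the fingers close. It gives the time, the measured TCP pose, the force, the opening and the grip force at its end, in the units of the state.
- manip.read_state(): the state, without advancing time (a new reading comes with each control period).
- camera(name): name is "scene" or "top" or "wrist"; returns (picture, depth): 420x560x3 uint8, red, green, blue; 420x560 float32, mm along the optical axis (not along the pixel's ray), 0 where there is no reading.
- get_calibration(name): a dict with "fx", "fy", "cx", "cy" (pixels), "k1" (the pictures are not rectified: a ray, as slopes to the right and down, at radius r is drawn at 1 + k1 r^2 times it, then the intrinsics apply), "origin" and "attitude" of the camera in the world. Camera axes: x right, y down, z forward; pixel columns grow to the right and rows downward; lengths in mm; the calibration is good to about 2 mm. A picture is of the moment at which its call begins: read the wrist's pose just before it. get_calibration takes no time and is no camera call; for the wrist camera it gives the pose at the moment of the call.
- manip.sign_off(): hands the job in; it is judged then, once.
The state is a dict: "clock": time; "joints": joint angles; "qd": joint speeds; "effort": joint torques, N m; "eef_pos": TCP position; "eef_rot": TCP orientation; "wrist_force": force on the tool from outside, world axes, zero at the start; "moment": the same for the moment, N m; "finger_gap": finger opening in mm; "finger_force": force on a finger pad.
Only numpy, scipy, OpenCV 4.12 (cv2) and the standard library are available. Lean on these libraries where they do the work, as an engineer would, in place of code of your own. Each camera call takes 0.05 s, during which the arm holds its last target. There are 200 camera calls.

### The job

Test the three thumb screws that stand started in their gauge nuts in the holder: turn each one clockwise (seen from above) about a quarter turn or until it jams, and leave it at the angle it has reached. Leave every screw that turns freely in the holder, with its nut seated in a pocket, and set any that jams, together with its nut, upright in the red tray. Do not disturb the timer, the carton and the beaker.

Things in the scene. Friction and masses are not known exactly. Their poses are not given: they have to be found in the camera images.
- nut_a: square steel gauge nut, 34 x 34 x 22 mm, loose, about 0.16 kg with the screw that is started in it. Its underside stands 10 mm deep in one of the holder's three pockets (any one: they are exchanged between starts). Origin: centre of its underside, z up along the screw. The screw stays in the nut; lifting the screw head lifts both. Over all 60 mm tall.
- head_a (a point): centre of the black knurled round head (28 mm across, 18 mm tall, from 42 to 60 mm above the nut's underside) of the brass thumb screw in nut_a; on the screw axis, 51 mm above the nut's underside. Below the head 20 mm of the 12 mm thick shank is bare, then comes the top of the nut. z up. It can be gripped from any side.
- mark_a (a point): outer end of the white index line on top of the head of the screw in nut_a: 12 mm from the screw axis, 60 mm above the nut's underside. It turns with the screw; at joint value 0 it points along the nut's -x axis, toward the red tick on the nut.
- screw_a (a joint): angle in rad of the thumb screw in nut_a, growing as the screw is turned clockwise seen from above (screwed in); starts between 0 and 0.2 and cannot go below 0. A good screw turns on with very little resistance (0.02 N m) for a full turn; a jamming one stops dead before half a radian. The screws look alike. A screw stays at the angle where it is left.
- nut_b: square steel gauge nut, 34 x 34 x 22 mm, loose, about 0.16 kg with the screw that is started in it. Its underside stands 10 mm deep in one of the holder's three pockets (any one: they are exchanged between starts). Origin: centre of its underside, z up along the screw. The screw stays in the nut; lifting the screw head lifts both. Over all 60 mm tall.
- head_b (a point): centre of the black knurled round head (28 mm across, 18 mm tall, from 42 to 60 mm above the nut's underside) of the brass thumb screw in nut_b; on the screw axis, 51 mm above the nut's underside. Below the head 20 mm of the 12 mm thick shank is bare, then comes the top of the nut. z up. It can be gripped from any side.
- mark_b (a point): outer end of the white index line on top of the head of the screw in nut_b: 12 mm from the screw axis, 60 mm above the nut's underside. It turns with the screw; at joint value 0 it points along the nut's -x axis, toward the red tick on the nut.
- screw_b (a joint): angle in rad of the thumb screw in nut_b, growing as the screw is turned clockwise seen from above (screwed in); starts between 0 and 0.2 and cannot go below 0. A good screw turns on with very little resistance (0.02 N m) for a full turn; a jamming one stops dead before half a radian. The screws look alike. A screw stays at the angle where it is left.
- nut_c: square steel gauge nut, 34 x 34 x 22 mm, loose, about 0.16 kg with the screw that is started in it. Its underside stands 10 mm deep in one of the holder's three pockets (any one: they are exchanged between starts). Origin: centre of its underside, z up along the screw. The screw stays in the nut; lifting the screw head lifts both. Over all 60 mm tall.
- head_c (a point): centre of the black knurled round head (28 mm across, 18 mm tall, from 42 to 60 mm above the nut's underside) of the brass thumb screw in nut_c; on the screw axis, 51 mm above the nut's underside. Below the head 20 mm of the 12 mm thick shank is bare, then comes the top of the nut. z up. It can be gripped from any side.
- mark_c (a point): outer end of the white index line on top of the head of the screw in nut_c: 12 mm from the screw axis, 60 mm above the nut's underside. It turns with the screw; at joint value 0 it points along the nut's -x axis, toward the red tick on the nut.
- screw_c (a joint): angle in rad of the thumb screw in nut_c, growing as the screw is turned clockwise seen from above (screwed in); starts between 0 and 0.2 and cannot go below 0. A good screw turns on with very little resistance (0.02 N m) for a full turn; a jamming one stops dead before half a radian. The screws look alike. A screw stays at the angle where it is left.
- holder: aluminium bar fixed to the bench, 60 (x) x 230 (y) x 18 mm, origin at the centre of its underside. Three square pockets, 36 mm wide and 10 mm deep (floor 8 mm above the underside), at y = -80, 0 and +80 mm; each holds one nut against turning with 1 mm play per side. Small cap screws stand 3 mm above the top at y = -40 and +40 mm.
- tray: red open reject tray fixed to the bench, 130 x 130 x 20 mm outside, walls 4 mm thick, floor 4 mm thick, origin at the centre of its underside.
- timer_b: bystander: blue timer, 62 x 62 x 18 mm, loose, origin at the centre of its underside
- carton_covers: bystander: small white and blue carton, 60 x 90 x 36 mm, loose, origin at the centre of its underside
- beaker_a: bystander: glass beaker, 49 mm across, 60 mm tall, loose, origin at the centre of its underside
Things that resemble listed ones, but are neither listed nor needed, are in the scene too. What is shaped like the nut_b but green or turquoise is not meant.

How it is judged (in metres and radians):
At the end, for the whole second after the job is handed in: Free screws turned clockwise past 1.0 rad, the jamming one past 0.3; free nuts stand in holder pockets (within 3.5 mm of the floor, tilt under 0.12 rad); the jamming one stands in the tray within 50 mm of its centre in x and y, tilt under 0.15 rad; all at rest (under 0.02 m/s) (((value of joint screw_a above 1 rad and z of nut_a in the frame of holder between 0.005 and 0.0115 m and x of nut_a in the frame of holder between -0.01 and 0.01 m and y of nut_a in the frame of holder between -0.095 and 0.095 m and angle between nut_a's own z axis and vertical below 0.12 rad and linear speed of nut_a below 0.02 m/s) or (value of joint screw_a between 0.3 and 0.7 rad and x of nut_a in the frame of tray between -0.05 and 0.05 m and y of nut_a in the frame of tray between -0.05 and 0.05 m and z of nut_a in the frame of tray between 0 and 0.01 m and angle between nut_a's own z axis and vertical below 0.15 rad and linear speed of nut_a below 0.02 m/s)) and ((value of joint screw_b above 1 rad and z of nut_b in the frame of holder between 0.005 and 0.0115 m and x of nut_b in the frame of holder between -0.01 and 0.01 m and y of nut_b in the frame of holder between -0.095 and 0.095 m and angle between nut_b's own z axis and vertical below 0.12 rad and linear speed of nut_b below 0.02 m/s) or (value of joint screw_b between 0.3 and 0.7 rad and x of nut_b in the frame of tray between -0.05 and 0.05 m and y of nut_b in the frame of tray between -0.05 and 0.05 m and z of nut_b in the frame of tray between 0 and 0.01 m and angle between nut_b's own z axis and vertical below 0.15 rad and linear speed of nut_b below 0.02 m/s)) and ((value of joint screw_c above 1 rad and z of nut_c in the frame of holder between 0.005 and 0.0115 m and x of nut_c in the frame of holder between -0.01 and 0.01 m and y of nut_c in the frame of holder between -0.095 and 0.095 m and angle between nut_c's own z axis and vertical below 0.12 rad and linear speed of nut_c below 0.02 m/s) or (value of joint screw_c between 0.3 and 0.7 rad and x of nut_c in the frame of tray between -0.05 and 0.05 m and y of nut_c in the frame of tray between -0.05 and 0.05 m and z of nut_c in the frame of tray between 0 and 0.01 m and angle between nut_c's own z axis and vertical below 0.15 rad and linear speed of nut_c below 0.02 m/s)) and (value of joint each of screw_a, screw_b above 1 rad or value of joint each of screw_b, screw_c above 1 rad or value of joint each of screw_a, screw_c above 1 rad)); the robot touches nothing.
It fails at once if the timer, the carton or the beaker is moved by more than 30 mm (distance of any of timer_b, carton_covers, beaker_a from where it was at the start of the episode above 0.03 m).
It also fails if it takes over 58 s, if anything falls off the work surface, if the arm or the gripper's body presses on something with over 40 N, if the wrist force passes 120 N, or if a joint passes its speed limit or range.

## Working session

There is one attempt and no reset: what is moved stays moved. The work goes in short steps, Python scripts to look and compute and a tool call to move; the robot and the scene stay as the last step left them, time stands still between calls to the robot, and variables do not carry over. Pictures are saved under pics/ and viewed, at most 10 in all, crops included, and the job is handed in when it is done.

Besides the shell and the picture viewer there is one more tool, called after ">>>" as name(argument=value, ...), one argument or row to a line, values as JSON. jog_arm: Moves the arm, as the interface text tells. Its arguments: {"type":"object","properties":{"plan":{"type":"array"},"claw":{"type":"number"},"force":{"type":"number"}},"required":["plan"]}

```bash
mkdir -p pics; cat > h.py <<'E'
import numpy as np, cv2
from cell import manip, camera, get_calibration
def save(n,im): cv2.imwrite('pics/'+n,cv2.cvtColor(im,cv2.COLOR_RGB2BGR))
def R_of(c):
    a=np.array(c['attitude'],float)
    if a.shape==(3,3): return a
    from scipy.spatial.transform import Rotation as R
    return R.from_euler('xyz',a).as_matrix() if a.size==3 else R.from_quat(a).as_matrix()
def ray(c,u,v):
    K=np.array([[c['fx'],0,c['cx']],[0,c['fy'],c['cy']],[0,0,1.]])
    x,y=cv2.undistortPoints(np.array([[[u,v]]],float),K,np.array([c['k1'],0,0,0.]))[0,0]
    return np.array([x,y,1.])
def at_z(c,u,v,z):
    d=R_of(c)@ray(c,u,v); o=np.array(c['origin']); return o+d*(z-o[2])/d[2]
def at_d(c,u,v,dep):
    return np.array(c['origin'])+R_of(c)@ray(c,u,v)*dep
E
python3 - <<'E'
from h import *
for n in ('top','scene'):
    p,d=camera(n); save(n+'1.png',p); np.save(n+'_d.npy',d); print(get_calibration(n))
print(manip.read_state())
E
```

```text
{'fx': 535.0113246674275, 'fy': 535.0113246674275, 'cx': 281.73879493274586, 'cy': 205.07243724720237, 'k1': -0.03214200312915862, 'origin': array([ 314.55030035,  158.16566713, 1063.58124196]), 'attitude': array([-2.91422466e+00,  5.75963245e-04, -1.55755955e+00])}
{'fx': 401.18923264882585, 'fy': 401.18923264882585, 'cx': 282.7001362002965, 'cy': 210.01661395023137, 'k1': -0.10699899794936603, 'origin': array([  6.55320577, 525.75033468, 822.08239032]), 'attitude': array([-2.43716955,  0.01024059, -2.16047932])}
{'clock': 0.1, 'joints': array([-1.38761963e+00,  3.00420125e-01,  1.52153497e+00, -2.03241222e-05,
        1.32069413e+00, -6.65705499e-02]), 'qd': array([-0.00132566, -0.00254657, -0.00163529, -0.00286976, -0.00075951,
        0.00068663]), 'effort': array([ 8.85029931e-04, -5.32644796e+01, -3.53282976e+01,  7.09212665e-02,
        2.35120731e-02, -6.67363543e-05]), 'eef_pos': array([ 135.90102906, -532.69604142,  204.9337947 ]), 'eef_rot': array([-3.14053711e+00, -5.06421997e-05,  2.49752261e-01]), 'wrist_force': array([ 0.38222234, -0.981312  ,  0.62836471]), 'moment': array([0.00507673, 0.01498401, 0.02960137]), 'finger_force': 0.0, 'finger_gap': 93.74498030324153}
```

View pics/top1.png

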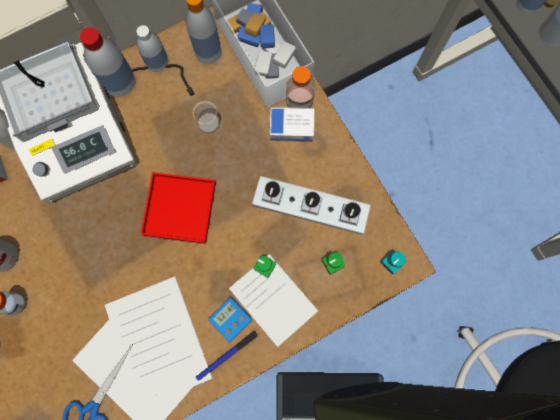

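View pics/scene1.png

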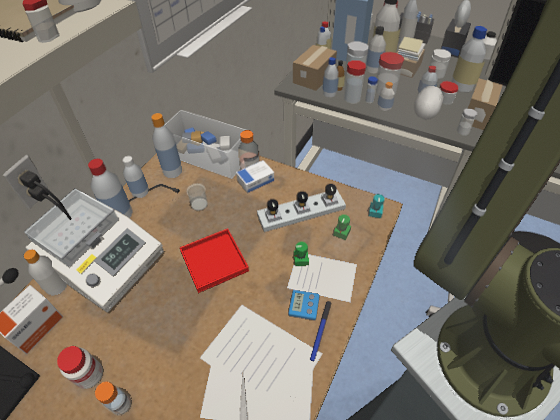

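The top view shows the holder with three black heads at (272,190), (312,201) and (351,212), and the red tray at about (179,208). Candidates that could be mistaken for the screws are the green look-alikes at (264,265) and (333,262) and the turquoise one at (394,261). I choose the three black heads in the aluminium bar. The carton is at (292,123), the beaker at (207,118) and the timer at (230,320).

```bash
python3 - <<'E'
from h import *
c=get_calibration('top'); im=cv2.imread('pics/top1.png'); d=np.load('top_d.npy')
cv2.imwrite('pics/crop1.png',cv2.resize(im[165:245,240:380],None,fx=5.7,fy=5.7,interpolation=cv2.INTER_CUBIC))
hsv=cv2.cvtColor(im,cv2.COLOR_BGR2HSV)
# black heads
m=((im.max(2)<70)).astype(np.uint8)
n,l,s,ce=cv2.connectedComponentsWithStats(m[170:235,245:375].copy())
for i in range(1,n):
    if s[i,4]>60: u,v=ce[i]+[245,170]; print('head',u,v,s[i],at_z(c,u,v,68), d[int(v),int(u)])
r=((im[...,2]>150)&(im[...,1]<60)).astype(np.uint8)
n,l,s,ce=cv2.connectedComponentsWithStats(r)
i=1+np.argmax(s[1:,4]); ys,xs=np.where(l==i); rect=cv2.minAreaRect(np.c_[xs,ys].astype(np.float32)); print(rect)
print([at_z(c,*p,20) for p in cv2.boxPoints(rect)])
for nm,p,z in (('beak',(207,118),60),('cart',(292,123),36),('timer',(230,320),18),('holdL',(256,190),18),('holdR',(367,220),18),('green1',(264,265),60),('green2',(333,262),60),('jar',(300,80),90)):
    print(nm,at_z(c,*p,z),at_d(c,*p,d[p[1],p[0]]))
E
```

```text
head 272.4744525547445 188.54744525547446 [ 21  12  14  15 137] [577.26425233 180.04172726  68.        ] 1028.8152
head 312.1363636363636 198.96969696969697 [ 61  22  14  15 132] [557.62758242 103.73387952  68.        ] 1024.7224
head 351.81632653061223 209.50340136054422 [100  33  15  15 147] [537.94674948  28.02762731  68.        ] 1021.84436
((177.2909698486328, 206.89364624023438), (64.92367553710938, 64.57754516601562), 8.530765533447266)
[array([493.43052719, 441.3330743 ,  20.        ]), array([625.48840386, 431.36176449,  20.        ]), array([606.76666285, 299.48726855,  20.        ]), array([475.96012665, 312.95332502,  20.        ])]
beak [723.84091329 313.94867557  60.        ] [746.70010929 322.64927659   3.9492146 ]
cart [724.85117875 143.19715806  36.        ] [724.23006553 143.21981738  37.55555184]
timer [329.33615657 258.01775317  18.        ] [329.39851618 258.4388811   13.59024268]
holdL [586.9930258  214.35499585  18.        ] [587.16923012 214.39133671  17.3237627 ]
holdR [528.10654015  -8.4786473   18.        ] [532.65011559 -12.02413497  -4.24555585]
green1 [430.80293802 193.591368    60.        ] [431.05650936 193.66863887  57.81097915]
green2 [438.12877812  63.98921241  60.        ] [438.32085144  63.84283753  58.4401719 ]
jar [794.20269867 128.94586845  90.        ] [778.07040981 129.92862646 122.74474158]
```

View pics/crop1.png

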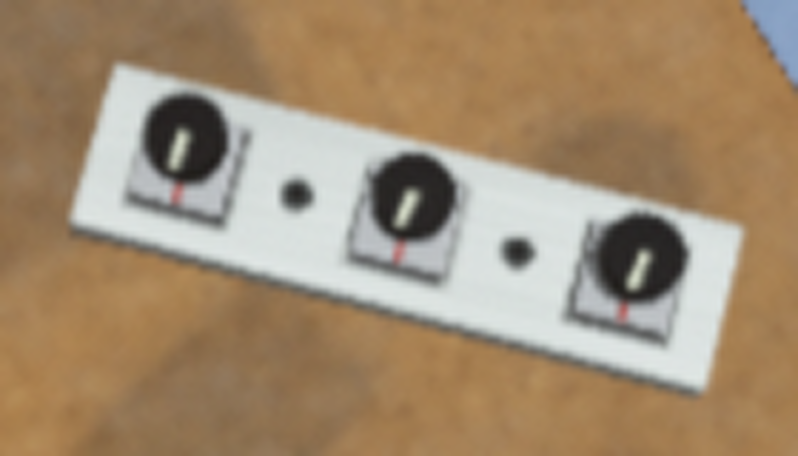

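The crop confirms three black knurled heads on square nuts in the holder bar, at crop pixels (183,135), (413,195) and (640,257). The red ticks face the robot and the white lines sit close to the ticks. Next I move above the middle one.

>>> jog_arm(
  plan=[0.422,0.637,0,0,0,61,0.422,0.637,0,0,0,61,0.422,0.637,0,0,0,61,0.422,0.637,0,0,0,61,0.422,0.637,0,0,0,61,0.422,0.637,0,0,0,61,0.422,0.637,0,0,0,61,0.422,0.637,0,0,0,61,0.422,0.637,0,0,0,61,0.422,0.637,0,0,0,61,0.422,0.637,0,0,0,61,0.422,0.637,0,0,0,61,0.422,0.637,0,0,0,61,0.422,0.637,0,0,0,61,0.422,0.637,0,0,0,61,0.422,0.637,0,0,0,61,0.422,0.637,0,0,0,61,0.422,0.637,0,0,0,61,0.422,0.637,0,0,0,61,0.422,0.637,0,0,0,61],
  claw=0.05,
  force=10,
)

```text
clock: 2.1
eef_pos: [557.7, 102.9, 205.8]
eef_rot: [3.141, -0.0, 1.313]
wrist_force: [0.1, -0.4, 0.3]
finger_gap: 50.0
finger_force: 0.0
```

```bash
python3 - <<'E'
from h import *
s=manip.read_state(); c=get_calibration('wrist'); p,d=camera('wrist'); save('w1.png',p); np.savez('w1.npz',d=d,p=p,c=np.array(c,dtype=object))
print(s,c)
m=(p.max(2)<60).astype(np.uint8)
n,l,st,ce=cv2.connectedComponentsWithStats(m)
for i in range(1,n):
    if st[i,4]>300: print(ce[i],st[i],at_z(c,*ce[i],68))
E
```

```text
{'clock': 2.1, 'joints': array([ 1.17979578e-01,  3.37568528e-01,  1.47066293e+00, -6.05321056e-05,
        1.33297301e+00,  3.75815756e-01]), 'qd': array([ 0.00422267,  0.00322418, -0.00342269, -0.00103035,  0.0028495 ,
        0.00127819]), 'effort': array([ 1.74807231e-01, -5.52528548e+01, -3.53707087e+01,  7.41581479e-02,
       -1.48243213e-02, -1.25308405e-02]), 'eef_pos': array([557.68232421, 102.9422804 , 205.81511429]), 'eef_rot': array([ 3.14120996e+00, -8.77508157e-05,  1.31297442e+00]), 'wrist_force': array([ 0.06186155, -0.39057601,  0.25197354]), 'moment': array([-0.04183882, -0.06075374, -0.03183231]), 'finger_force': 0.0, 'finger_gap': 49.994237974528026} {'fx': 319.9445325858131, 'fy': 319.9445325858131, 'cx': 280.6364970519272, 'cy': 205.6966393010414, 'k1': -0.04268117981548691, 'origin': array([575.78459559, 174.8123204 , 384.51390465]), 'attitude': array([ 2.88187248e+00, -7.05518620e-04, -2.58214588e-01])}
[283.54210526 111.62631579] [270  99  25  26 380] [580.88016529 182.39035444  68.        ]
[ 38.1037464  140.57348703] [ 20 126  37  29 347] [337.92946231 220.1662834   68.        ]
[504.04580153 186.99618321] [480 158  52  60 524] [782.24037607  53.87922786  68.        ]
[282.13226453 191.76352705] [269 179  26  27 499] [559.71286693 107.15777669  68.        ]
[280.53125    300.16747573] [ 175  238  213   90 3296] [526.571914   -11.93604388  68.        ]
[282.52391304 260.77173913] [271 247  23  29 460] [540.85383762  33.74070006  68.        ]
[198.26329524 373.3458938 ] [    0   279   560   141 25291] [404.56378892 -84.02798002  68.        ]
[443.21803877 332.95466891] [  369   282   191   106 10677] [ 698.98835327 -103.98252366   68.        ]
[222.76447106 374.31736527] [ 203  347   48   41 1002] [432.98886325 -92.667114    68.        ]
```

View pics/w1.png

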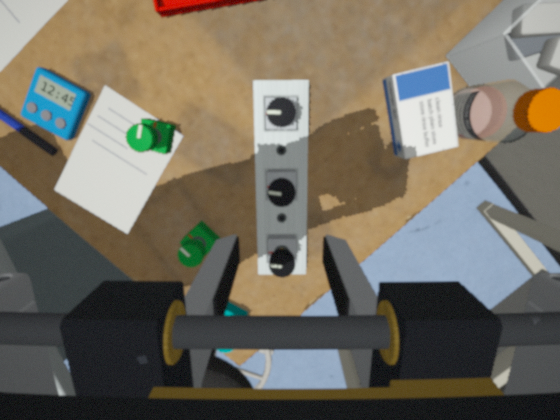

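The wrist view shows the three heads in a column at (282,112), (282,192) and (282,261), with the fingers either side. Now I fit the head positions with a cylinder silhouette in both cameras.

```bash
cat >> h.py <<'E'
from scipy.optimize import least_squares
def proj(c,P):
    K=np.array([[c['fx'],0,c['cx']],[0,c['fy'],c['cy']],[0,0,1.]]); R=R_of(c)
    q=(P-np.array(c['origin']))@R
    return cv2.projectPoints(q,np.zeros(3),np.zeros(3),K,np.array([c['k1'],0,0,0.]))[0][:,0]
def cyl(c,x,y,z0=50,z1=68,r=14.):
    t=np.linspace(0,2*np.pi,60,endpoint=False)
    P=np.array([[x+r*np.cos(a),y+r*np.sin(a),z] for a in t for z in (z0,z1)])
    return cv2.convexHull(proj(c,P).astype(np.float32))
def cen(h): m=cv2.moments(h); return np.array([m['m10'],m['m01']])/m['m00']
def fit(p,c,x0,rad=9,thr=70):
    u=cen(cyl(c,*x0)); S=int(1.0*np.sqrt(cv2.contourArea(cyl(c,*x0))))
    u0,v0=(u-S).astype(int)
    m=(p[v0:v0+2*S,u0:u0+2*S].max(2)<thr).astype(np.uint8)
    n,l,s,ce=cv2.connectedComponentsWithStats(m); i=1+np.argmax(s[1:,4])
    h=cv2.convexHull(np.argwhere(l==i)[:,::-1].astype(np.float32))
    o=cen(h)+[u0,v0]
    r=least_squares(lambda x:cen(cyl(c,*x))-o,x0)
    return r.x, cv2.contourArea(h)/cv2.contourArea(cyl(c,*r.x))
E
python3 - <<'E'
from h import *
z=np.load('w1.npz',allow_pickle=True); c=z['c'].item()
t=cv2.cvtColor(cv2.imread('pics/top1.png'),cv2.COLOR_BGR2RGB); ct=get_calibration('top')
for x0 in ((579,181),(559,105),(539,29)): print(fit(z['p'],c,x0),fit(t,ct,x0))
s=manip.read_state(); print(proj(c,np.array([s['eef_pos'],[*s['eef_pos'][:2],68]])))
E
```

```text
(array([578.86134328, 182.6553174 ]), 0.7606416891738516) (array([578.84239057, 180.60534604]), 0.7628065347987533)
(array([558.41047017, 105.79382253]), 0.8713113988431782) (array([559.24643644, 103.46724299]), 0.7290146835832185)
(array([538.84743235,  29.09646845]), 0.8214028167004314) (array([539.1417599 ,  28.41067182]), 0.7924700605437289)
[[281.92503445 248.29354369]
 [281.30144521 195.98488981]]
```

>>> jog_arm(
  plan=[0.001,0.0005,-0.05,0,0,0,0.001,0.0005,-0.1,0,0,0,0.001,0.0005,-0.14,0,0,0,0.001,0.0005,-0.165,0,0,0,0.001,0.0005,-0.165,0,0,0,0.001,0.0005,-0.165,0,0,0],
)

```text
clock: 2.75
eef_pos: [559.3, 104.3, 41.5]
eef_rot: [3.141, -0.0, 1.314]
wrist_force: [0.2, -0.7, 0.8]
finger_gap: 50.0
finger_force: 0.0
```

```bash
python3 - <<'E'
from h import *
s=manip.read_state(); c=get_calibration('wrist'); p,d=camera('wrist'); save('w2.png',p)
print(s['eef_pos'],s['wrist_force'],s['moment'])
print(proj(c,np.array([s['eef_pos'],[*s['eef_pos'][:2],68]])), fit(p,c,s['eef_pos'][:2]))
E
```

```text
[559.34695217 104.28881862  41.50241851] [ 0.16998009 -0.69993269  0.79368397] [-0.04794839 -0.06056678 -0.01478871]
[[281.83079156 248.57927804]
 [282.06177467 268.22382452]] (array([558.24255809, 105.6641943 ]), 0.9863692252722933)
```

View pics/w2.png

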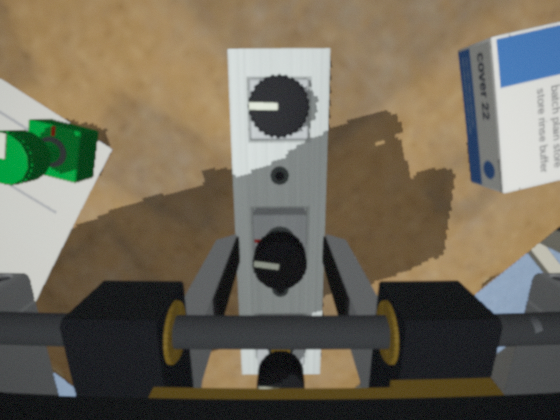

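The wrist view shows the middle head at (280,261) between the open fingers, about 1 mm left of centre, with its white mark pointing to the red tick. I shift by 1 mm and close.

>>> jog_arm(
  plan=[-0.001,0.001,-0.001,0,0,0,-0.001,0.001,-0.001,0,0,0,-0.001,0.001,-0.001,0,0,0,-0.001,0.001,-0.001,0,0,0,-0.001,0.001,-0.001,0,0,0,-0.001,0.001,-0.001,0,0,0],
  claw=0.015,
  force=10,
)

```text
clock: 3.4
eef_pos: [558.4, 105.7, 40.0]
eef_rot: [3.141, -0.0, 1.314]
wrist_force: [0.4, -0.7, 3.7]
finger_gap: 27.6
finger_force: 10.0
```

>>> jog_arm(
  plan=[0,0,0,0,0,-8,0,0,0,0,0,-16,0,0,0,0,0,-24,0,0,0,0,0,-32,0,0,0,0,0,-38,0,0,0,0,0,-38],
)

```text
clock: 4.0
eef_pos: [558.3, 105.6, 39.9]
eef_rot: [3.141, -0.001, 0.647]
wrist_force: [0.1, -0.4, 4.8]
finger_gap: 27.8
finger_force: 10.0
```

```bash
python3 - <<'E'
from h import *
s=manip.read_state(); print(s['eef_pos'],s['eef_rot'],s['wrist_force'],s['moment'],s['finger_gap'])
c=get_calibration('wrist');p,d=camera('wrist'); np.savez('w3.npz',p=p); u=proj(c,np.array([[*s['eef_pos'][:2],68]]))[0]; u0,v0=(u-45).astype(int)
q=p[v0:v0+90,u0:u0+90]; m=(q.min(2)>130); save('w3.png',cv2.resize(q,None,fx=5,fy=5))
E
```

```text
[558.34175915 105.60652995  39.9398325 ] [ 3.14111498e+00 -8.58283794e-04  6.47324723e-01] [ 0.14373332 -0.36436898  4.81461532] [-0.01088205 -0.04692919  0.00049578] 27.805757649660922
```

View pics/w3.png

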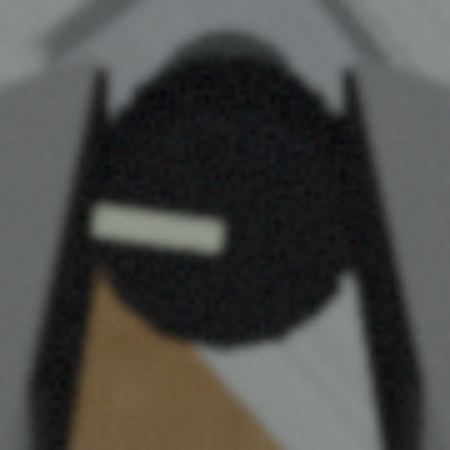

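The mark, at crop pixel (155,228), still points at the left finger, so it turned along with the gripper. The moment is near zero, so this screw is free and I continue to a quarter turn.

>>> jog_arm(
  plan=[0,0,0,0,0,-8,0,0,0,0,0,-16,0,0,0,0,0,-24,0,0,0,0,0,-32,0,0,0,0,0,-40,0,0,0,0,0,-48,0,0,0,0,0,-48,0,0,0,0,0,-48],
)

```text
clock: 4.85
eef_pos: [558.4, 105.7, 39.9]
eef_rot: [-3.141, -0.001, -0.182]
wrist_force: [1.4, 0.4, 5.7]
finger_gap: 27.7
finger_force: 10.0
```

>>> jog_arm(
  plan=[0,0,0,0,0,0,0,0,0,0,0,0,0,0,0,0,0,0,0,0,0,0,0,0,0,0,0.04,0,0,0,0,0,0.065,0,0,0,0.0203,0.0765,0.065,0,0,86,0.0203,0.0765,0.065,0,0,86,0.0203,0.0765,0.065,0,0,86,0.0203,0.0765,0.065,0,0,86,0.0203,0.0765,0.065,0,0,86,0.0203,0.0765,0.065,0,0,86,0.0203,0.0765,0.065,0,0,86,0.0203,0.0765,0.065,0,0,86,0.0203,0.0765,0.065,0,0,86,0.0203,0.0765,0.065,0,0,86,0.0203,0.0765,0.065,0,0,86,0.0203,0.0765,0.065,0,0,86],
  claw=0.05,
)

```text
clock: 6.65
eef_pos: [578.2, 182.1, 104.3]
eef_rot: [-3.141, 0.0, 1.31]
wrist_force: [-0.7, -0.7, 0.1]
finger_gap: 50.0
finger_force: 0.0
```

```bash
cat > look.py <<'E'
from h import *
s=manip.read_state(); c=get_calibration('wrist');p,d=camera('wrist'); print(s['clock'],s['eef_pos'],s['eef_rot'],s['wrist_force'],s['moment'],s['finger_gap'])
from scipy.spatial.transform import Rotation
def mark(x,y,z=68):
    u=proj(c,np.array([[x,y,z]]))[0]; best=[]
    H,W=p.shape[:2]; g=p.min(2).astype(int); sat=p.max(2).astype(int)-g
    acc=[]
    for rr in np.linspace(4,11,12):
        for a in np.arange(0,360,2):
            best.append((rr,a,x+rr*np.cos(np.radians(a)),y+rr*np.sin(np.radians(a))))
    q=np.round(proj(c,np.array([[b[2],b[3],z] for b in best]))).astype(int)
    ok=(q[:,0]>=0)&(q[:,0]<W)&(q[:,1]>=0)&(q[:,1]<H)
    v=np.where(ok,g[q[:,1].clip(0,H-1),q[:,0].clip(0,W-1)],0)
    w=(v>95)*1.0; A=np.radians([b[1] for b in best])
    return np.degrees(np.arctan2((w*np.sin(A)).sum(),(w*np.cos(A)).sum())), w.sum()
# -x of the nut is at world angle 180-14.6=165.4 deg; screw angle = 165.4 - mark angle
for x0 in ((578.5,182),(558.4,105.6),(538.5,29)):
    try: f=fit(p,c,x0); m=mark(*f[0]); print('head',f,'mark',m,'screw deg',(165.4-m[0]+90)%360-90)
    except Exception as e: print('x',e)
E
python3 look.py
```

```text
6.65 [578.19349834 182.05844116 104.33084615] [-3.14140570e+00  1.39109139e-04  1.31022285e+00] [-0.67581789 -0.66766882  0.11170434] [-0.04416045 -0.03422962 -0.05925513] 49.9655479227661
head (array([578.16748125, 183.38979634]), 0.9052272519858545) mark (np.float64(167.99483334209037), np.float64(151.0)) screw deg -2.594833342090368
head (array([558.4, 105.6]), 2.42661878136142) mark (np.float64(74.25810671281073), np.float64(31.0)) screw deg 91.14189328718928
head (array([533.82842484,  16.09865403]), 1.1753934210597416) mark (np.float64(0.0), np.float64(0.0)) screw deg 165.4
```

>>> jog_arm(
  plan=[0,0.001,-0.03,0,0,0,0,0.001,-0.064,0,0,0,0,0.001,-0.064,0,0,0,0,0.001,-0.064,0,0,0],
)

```text
clock: 7.1
eef_pos: [578.4, 183.1, 41.0]
eef_rot: [-3.141, 0.0, 1.313]
wrist_force: [-0.1, -0.1, 0.6]
finger_gap: 49.8
finger_force: 0.0
```

>>> jog_arm(
  plan=[0,0,0,0,0,0,0,0,0,0,0,0,0,0,0,0,0,0,0,0,0,0,0,0,0,0,0,0,0,0,0,0,0,0,0,0],
  claw=0.015,
)

```text
clock: 7.7
eef_pos: [578.8, 183.2, 41.4]
eef_rot: [3.14, -0.001, 1.314]
wrist_force: [-0.3, -0.7, 6.9]
finger_gap: 27.5
finger_force: 10.0
```

>>> jog_arm(
  plan=[0,0,0,0,0,-8,0,0,0,0,0,-16,0,0,0,0,0,-24,0,0,0,0,0,-32,0,0,0,0,0,-38,0,0,0,0,0,-38],
)

```text
clock: 8.3
eef_pos: [578.8, 183.1, 41.1]
eef_rot: [3.141, -0.001, 0.65]
wrist_force: [1.4, 0.7, 4.4]
finger_gap: 28.0
finger_force: 10.0
```

```bash
python3 look.py
```

```text
8.3 [578.84429194 183.13801913  41.1291088 ] [ 3.14082994e+00 -1.46255603e-03  6.49614853e-01] [1.37479461 0.74357752 4.42994933] [-0.13441585 -0.41497693  0.02720194] 27.962430140157444
head (array([571.78898309, 178.16975537]), 2.061331949881515) mark (np.float64(-118.54512564900614), np.float64(518.0)) screw deg -76.05487435099383
head (array([565.33881354, 111.75406449]), 2.844854266294691) mark (np.float64(0.0), np.float64(0.0)) screw deg 165.4
head (array([553.66978494,  44.76020007]), 0.8782432068432919) mark (np.float64(0.0), np.float64(0.0)) screw deg 165.4
```

```bash
cat >> look.py <<'E'
e=s['eef_pos']; m=mark(e[0],e[1]); print('at tcp mark',m,'screw deg',(165.4-m[0]+90)%360-90)
u=proj(c,np.array([[*e[:2],68]]))[0]; u0,v0=(u-45).astype(int); save('tcp.png',cv2.resize(p[v0:v0+90,u0:u0+90],None,fx=5,fy=5))
E
python3 look.py | tail -1
```

```text
at tcp mark (np.float64(143.9271400273427), np.float64(162.0)) screw deg 21.472859972657318
```

View pics/tcp.png

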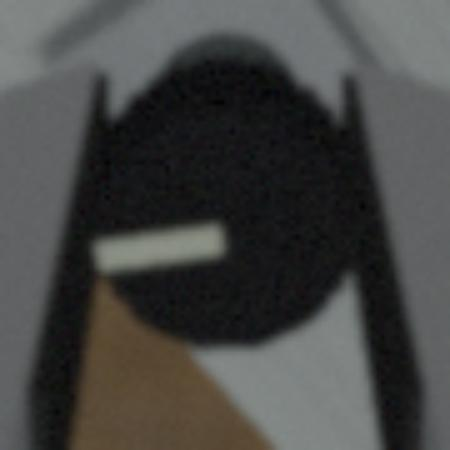

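The mark, at crop pixel (160,248), tilts slightly below the left finger, so this view is not conclusive. I turn a bit further and look again.

>>> jog_arm(
  plan=[0,0,0,0,0,-8,0,0,0,0,0,-16,0,0,0,0,0,-24,0,0,0,0,0,-24],
)

```text
clock: 8.8
eef_pos: [578.4, 183.0, 40.6]
eef_rot: [3.142, -0.0, 0.233]
wrist_force: [0.3, -1.4, 3.9]
finger_gap: 27.5
finger_force: 10.0
```

```bash
python3 look.py | sed -n '1p;$p'; cp pics/tcp.png pics/tcp2.png
```

```text
8.8 [578.37975091 183.02275073  40.6447763 ] [ 3.14150245e+00 -3.06773618e-04  2.32988249e-01] [ 0.34280345 -1.42422174  3.92380739] [-0.19973466 -0.22824232  0.05110525] 27.45236359375919
at tcp mark (np.float64(138.9685460525388), np.float64(174.0)) screw deg 26.431453947461193
```

The gripper has turned 62° but the mark only about 26° (0.46 rad), so this screw is jammed. I lift it and take it to the tray.

>>> jog_arm(
  plan=[0,0,0,0,0,0,0,0,0.015,0,0,0,0,0,0.035,0,0,0,0,0,0.07,0,0,0,0,0.02,0.08,0,0,0,-0.005,0.05,0.08,0,0,0,-0.01,0.085,0.08,0,0,0,-0.017,0.12,0.08,0,0,0,-0.022,0.155,0.08,0,0,0,-0.025,0.178,0.08,0,0,0,-0.027,0.188,0.08,0,0,0,-0.027,0.188,0.08,0,0,0,-0.027,0.188,0.08,0,0,0],
  force=25,
)

```text
clock: 10.15
eef_pos: [551.4, 370.1, 120.5]
eef_rot: [3.141, 0.001, 0.233]
wrist_force: [-0.0, -0.5, -2.8]
finger_gap: 27.6
finger_force: 25.0
```

```bash
python3 look.py | sed -n '1p'; python3 - <<'E'
from h import *
p,d=camera('scene'); save('sc2.png',p[120:340,120:420].repeat(2,0).repeat(2,1))
E
```

```text
(no output)
```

View pics/sc2.png

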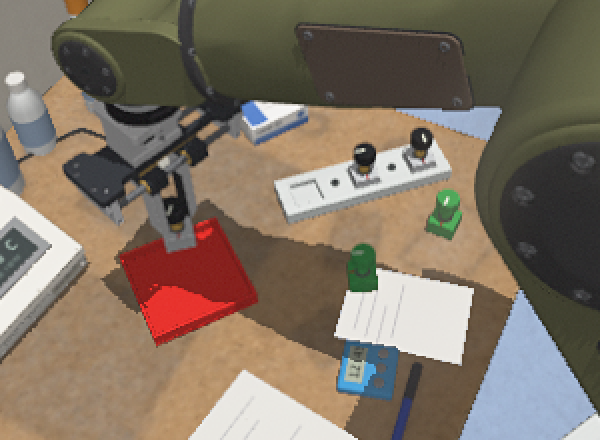

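The nut hangs upright between the fingers at (178,235), above the tray, and its pocket at (303,193) is empty. I lower and release it.

>>> jog_arm(
  plan=[0,0.001,-0.03,0,0,0,0,0.001,-0.06,0,0,0,0,0.001,-0.074,0,0,0,0,0.001,-0.08,0,0,0,0,0.001,-0.083,0,0,0,0,0.001,-0.0835,0,0,0,0,0.001,-0.0835,0,0,0,0,0.001,-0.0835,0,0,0],
)

```text
clock: 11.05
eef_pos: [551.6, 372.3, 37.9]
eef_rot: [-3.141, -0.001, 0.232]
wrist_force: [0.9, -1.2, -1.8]
finger_gap: 27.2
finger_force: 25.0
```

>>> jog_arm(
  plan=[0,0,0,0,0,0,0,0,0,0,0,0,0,0,0,0,0,0,0,0,0,0,0,0,0,0,0.04,0,0,0,0,0,0.08,0,0,0,0,0,0.08,0,0,0,0,0,0.08,0,0,0],
  claw=0.05,
  force=10,
)

```text
clock: 11.85
eef_pos: [551.5, 372.2, 117.6]
eef_rot: [-3.141, -0.001, 0.232]
wrist_force: [-0.4, 0.2, -0.5]
finger_gap: 50.3
finger_force: 0.0
```

```bash
python3 - <<'E'
from h import *
s=manip.read_state(); c=get_calibration('wrist'); p,d=camera('wrist'); save('w5.png',p)
print(s['eef_pos'],fit(p,c,(551.4,371)))
E
```

```text
[551.4855034  372.22188178 117.61022269] (array([553.24984044, 372.36085029]), 0.8392959841569524)
```

View pics/w5.png

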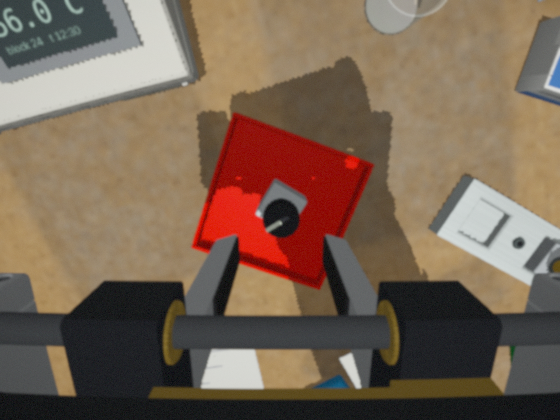

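The nut stands upright near the tray centre, with its head at (281,217). Next is the third screw.

>>> jog_arm(
  plan=[-0.013,-0.344,-0.012,0,0,62,-0.013,-0.344,-0.012,0,0,62,-0.013,-0.344,-0.012,0,0,62,-0.013,-0.344,-0.012,0,0,62,-0.013,-0.344,-0.012,0,0,62,-0.013,-0.344,-0.012,0,0,62,-0.013,-0.344,-0.012,0,0,62,-0.013,-0.344,-0.012,0,0,62,-0.013,-0.344,-0.012,0,0,62,-0.013,-0.344,-0.012,0,0,62,-0.013,-0.344,-0.012,0,0,62,-0.013,-0.344,-0.012,0,0,62],
)

```text
clock: 13.1
eef_pos: [538.2, 29.1, 104.7]
eef_rot: [-3.141, 0.0, 1.315]
wrist_force: [0.4, -0.2, -0.8]
finger_gap: 49.9
finger_force: 0.0
```

```bash
sed -i 's/\[578.5,182\]/[578.5,183]/' look.py; python3 look.py
```

```text
bash:   994 Segmentation fault         python3 look.py
```

```bash
sed -i 's/((578.5,182),(558.4,105.6),/((558.4,105.6),/' look.py; python3 look.py
```

```text
13.15 [538.19633453  28.94100631 104.76583348] [-3.14129472e+00  2.69209897e-05  1.31479860e+00] [ 0.3945887   0.5413546  -0.25330757] [-0.05047855 -0.03269304 -0.02890703] 49.67505763944966
head (array([558.14693119, 104.98467376]), 0.8521731645490745) mark (np.float64(75.40932205176532), np.float64(247.0)) screw deg 89.99067794823469
head (array([538.52095563,  28.84494888]), 0.9038523361654304) mark (np.float64(168.87119033592276), np.float64(165.0)) screw deg -3.4711903359227563
at tcp mark (np.float64(168.56960524906702), np.float64(168.0)) screw deg -3.1696052490670183
```

>>> jog_arm(
  plan=[0,0,-0.03,0,0,0,0,0,-0.064,0,0,0,0,0,-0.064,0,0,0,0,0,-0.064,0,0,0],
)

```text
clock: 13.6
eef_pos: [538.4, 28.3, 41.5]
eef_rot: [-3.141, 0.0, 1.315]
wrist_force: [0.7, -0.2, 0.1]
finger_gap: 49.6
finger_force: 0.0
```

>>> jog_arm(
  plan=[0,0,0,0,0,0,0,0,0,0,0,0,0,0,0,0,0,0,0,0,0,0,0,0,0,0,0,0,0,0,0,0,0,0,0,0],
  claw=0.015,
)

```text
clock: 14.2
eef_pos: [538.9, 28.1, 41.8]
eef_rot: [3.14, -0.0, 1.314]
wrist_force: [0.6, 0.3, 6.5]
finger_gap: 27.9
finger_force: 10.0
```

>>> jog_arm(
  plan=[0,0,0,0,0,-8,0,0,0,0,0,-16,0,0,0,0,0,-24,0,0,0,0,0,-32,0,0,0,0,0,-40,0,0,0,0,0,-48,0,0,0,0,0,-56,0,0,0,0,0,-64,0,0,0,0,0,-72,0,0,0,0,0,-80,0,0,0,0,0,-88,0,0,0,0,0,-90,0,0,0,0,0,-90],
)

```text
clock: 15.5
eef_pos: [538.9, 28.2, 41.7]
eef_rot: [-3.141, -0.002, -0.258]
wrist_force: [1.1, 1.9, 6.4]
finger_gap: 27.9
finger_force: 10.0
```

>>> jog_arm(
  plan=[0,0,0,0,0,0,0,0,0,0,0,0,0,0,0,0,0,0,0,0,0,0,0,0,0,0,0.03,0,0,0,0,0,0.065,0,0,0,0,0,0.11,0,0,30,0,0,0.16,0,0,60,0,0,0.165,0,0,90,0,0,0.165,0,0,90,0,0,0.165,0,0,90,0,0,0.165,0,0,90,0,0,0.165,0,0,90,0,0,0.165,0,0,90,0,0,0.165,0,0,90],
  claw=0.05,
)

```text
clock: 17.0
eef_pos: [538.2, 28.1, 205.8]
eef_rot: [-3.141, 0.0, 1.1]
wrist_force: [0.0, -0.8, -0.5]
finger_gap: 50.1
finger_force: 0.0
```

```bash
python3 look.py; python3 - <<'E'
from h import *
p,d=camera('wrist'); save('w6.png',p)
E
```

```text
17.0 [538.17882048  28.07367873 205.83396279] [-3.14133422e+00  1.40703036e-04  1.09985654e+00] [ 0.03225693 -0.76567651 -0.47869979] [-0.02824927 -0.07291558  0.01779397] 50.079331078526806
head (array([558.27013038, 104.80278408]), 0.7613382571335419) mark (np.float64(77.5638855119352), np.float64(322.0)) screw deg 87.83611448806482
head (array([538.38544249,  28.50090851]), 0.8502796989306339) mark (np.float64(67.14169167819772), np.float64(167.0)) screw deg 98.2583083218023
at tcp mark (np.float64(66.7443556820133), np.float64(167.0)) screw deg 98.65564431798668
```

View pics/w6.png

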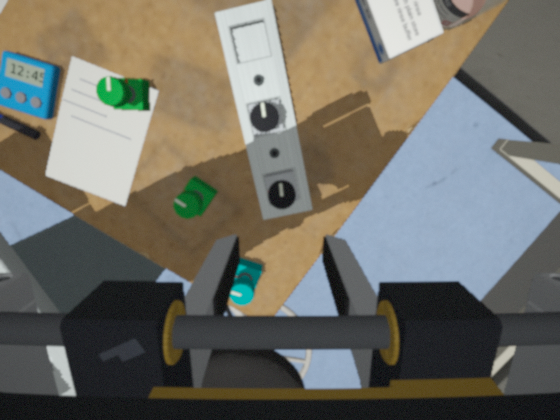

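The marks at (264,112) and (282,187) have each turned about a quarter turn, and both nuts sit in their pockets. One last numeric check covers seating height and the jammed screw's angle.

```bash
python3 - <<'E'
from h import *
s=manip.read_state(); c=get_calibration('wrist'); p,d=camera('wrist')
for x,y in ((558.4,105.4),(538.5,28.3)):
    u,v=np.round(proj(c,np.array([[x,y,68]]))[0]).astype(int); print('top z',at_d(c,u,v,np.median(d[v-4:v+5,u-4:u+5]))[2])
# rebuild wrist camera pose for w5
from scipy.spatial.transform import Rotation as R
T=lambda e,r:(R.from_euler('xyz',r).as_matrix(),np.array(e))
R0,t0=T(s['eef_pos'],s['eef_rot']); Rc=R0.T@R_of(c); tc=R0.T@(np.array(c['origin'])-t0)
R1,t1=T([551.49,372.22,117.6],[-3.141,-.001,.232]); c5=dict(c); c5['attitude']=R1@Rc; c5['origin']=t1+R1@tc
q=cv2.cvtColor(cv2.imread('pics/w5.png'),cv2.COLOR_BGR2RGB)
ys,xs=np.where((q.min(2)[195:240,262:302]>85)&(np.ptp(q,axis=2)[195:240,262:302]<30))
w=np.array([at_z(c5,x+262,y+195,64)[:2] for x,y in zip(xs,ys)]); 
w=w[np.hypot(*(w-[551.7,372.2]).T)<12.5]; print(len(w))
vv=np.linalg.svd(w-w.mean(0))[2][0]; print(np.degrees(np.arctan2(vv[1],vv[0]))%180, w.mean(0))
E
```

```text
top z 67.60535738511743
top z 67.38198752664988
72
133.14216832473895 [547.14219749 376.86316947]
```

```bash
python3 -c "
from cell import manip
print(manip.sign_off())"
```

```text
the job is handed in; nothing more can be done
None
```

I handed the job in at about 17 s on the robot's clock: the middle screw and the one at the right-hand end turned freely to about 90° and stand seated in the holder, and the third jammed at about 0.5 rad and stands upright near the centre of the red tray.

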